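# Key a filter cell onto a microscope lamp house and hold it home

### The arm

A 6-joint arm with a two-finger parallel gripper is mounted at the origin on the work surface. World frame = base frame: x ahead of the robot, y to its left, z up, the work surface at z = 0. Lengths are in m, angles in rad, forces in N, time in s.
With the tool pointing down it reaches from about 0.275 to 0.875 m from the base axis. Payload 12.5 kg.
Tool frame: the origin (TCP) lies on the centre line of the jaws, within the pads' length; the fingertips stand r.finger_overhang ahead of it and the grasp point (between the pads) lies 3 mm ahead of it (r.finger_overhang is the distance from the TCP to the fingertips, in m); z points along the fingers, y is the direction in which the jaws open and shut (so a half turn about z gives the same grasp; the last joint's range is limited). The gripper opens to 85 mm and grips with 20 to 120 N. Pads are 22 mm wide; open, the fingers measure 114 mm over their backs; the gripper's body (76 mm by 85 mm) begins 54 mm behind the grasp point. The pads swing forward as they close: fully open they stand 13 mm farther back than shut.
Start: joints at [-1.307, 0.351, 1.652, -0, 1.139, -0.085], TCP at [0.188, -0.517, 0.253] pointing down, gripper open.
Joint ranges: [-2.75, 2.75], [-0.79, 2.1], [0.01, 2.65], [-1.57, 4.71], [0.07, 3.14], [-2.87, 2.87]. Speed limits (rad/s): [2.22, 2.22, 2.79, 3.14, 3.14, 3.14].

### API

Orientations are given as a unit quaternion [x, y, z, w].
In Python, from cell import r, optics gives the robot as it stands. The module is installed in compiled form; this text tells all that it offers. Calls block until the motion is done:
- r.move_to(position, orientation): joint-space move of the TCP to a pose.
- r.move_linear(position, rot=None, vel=0.15): straight line of the TCP; rot=None keeps the orientation; vel is the mean speed in m/s.
- r.set_joints(angles): joint-space move.
- r.set_gripper(opening, squeeze=None): opening from 0.0 (shut) to 1.0 (fully open); squeeze is the grip in N (None keeps the last); returns when the fingers have stopped.
- r.sleep(seconds).
- r.inverse_kinematics(position, orientation): joint angles nearest the present ones, or None.
- optics.get_image(name): name is "side" or "top" or "wrist"; returns a dict with "pixels" (480x640x3 uint8, red, green, blue), "depth" (480x640 float32, m along the optical axis (not along the pixel's ray), 0 where there is no reading), "fx", "fy", "cx", "cy" (pixels), "camera_from_world" (4x4, takes a point from world to camera coordinates); the wrist camera has in their place "mount" (4x4, takes a point from camera to tool coordinates, whose origin is the TCP and whose axes are the flange's). Camera axes: x right, y down, z forward; pixel columns grow to the right and rows downward; lengths in m; the calibration is good to about 2 mm. A picture is of the moment at which its call begins: read the wrist's pose just before it.
A pose or a line that the arm cannot do raises r.PlanningError and nothing moves.
- r.hand_in(): hands the job in, once; it reports no verdict.
Readings, each from a call of its own:
- r.current_t(): time.
- r.current_q(): joint angles.
- r.current_qvel(): joint speeds.
- r.current_effort(): joint torques, N m.
- r.current_tool_pos(): TCP position.
- r.current_ee_rot(): TCP orientation.
- r.current_contact_force(): force on the tool from outside, world axes, zero at the start.
- r.current_torque(): the same for the moment, N m.
- r.current_opening(): opening from 0.0 (shut) to 1.0 (fully open).
Only numpy, scipy, OpenCV 4.12 (cv2) and the standard library are available. Lean on these libraries where they do the work, as an engineer would, in place of code of your own. Each camera call takes 0.05 s, during which the arm holds its last target.

### The job

The amber filter cell has been set on the upturned port of the microscope's lamp house, but it is sitting high on the locating pins. Take its knurled collar and turn it, without lifting the cell off the port and with the fingers off the amber glass, until the hidden keyways drop over the pins; then push the cell fully home against the spring, its flange flush with the socket rim, and finish still holding it pushed home so that I can tighten the clamp screw. Leave the eyepiece, the objective can and the slide box where they are.

Things in the scene. Friction and masses are not known exactly. Their poses are not given: they have to be found in the camera images.
- lamp_house: LED lamp house of a microscope, bolted port up on a black 130 x 130 x 8 mm service plate; it does not move. Finned grey body with a white 94 x 94 mm cover, 62 mm high; on the cover a round grey port flange 80 mm across, its top 74 mm above the bench, with a low rim and a steel spigot in the middle. Origin: on the port's axis at bench height; z up.
- port (a point): centre of the socket floor on the port's vertical axis, 74 mm above the bench; axes as the lamp house. A rim (62 mm inside, 70 mm outside) stands 6 mm above the floor; the spigot is 32 mm across and 24 mm high. The filter cell is home when its origin is here.
- pin (a point): outer end of the top of one of three radial pins on the spigot, round, 4 mm thick, at 0, 120 and 240 degrees from the lamp house's x axis; they reach out 20.2 mm from the port's axis, their tops 10 mm above the socket floor. Hidden under the cell. Just before its keyways line up, a pressed cell may ride 1 to 3 mm down the rounded pins and stop.
- clamp_screw (a point): outer end of a small brass clamp screw that sticks out of the rim level at +60 degrees from the lamp house's x axis; head 10 mm across, 45 to 56 mm from the port's axis, top 81 mm above the bench. Not to be used.
- filter_cell: loose filter cell, 0.1 to 0.2 kg, over the spigot: knurled aluminium collar 48 mm across from 6 to 34 mm above its underside; below it a flange 58 mm across, 6 mm thick. At the start it rests level on the pins, underside 10 mm above the socket floor, 20 to 100 degrees of turn from dropping. Bore 1.2 mm clear of the spigot all round. Origin: centre of the underside; z up.
- keyway (a point): underside mouth, 19 mm from the axis, of one of three hidden keyways, 8.5 mm wide and 14 mm deep, at 0, 120 and 240 degrees from the cell's x axis; no outside mark. The cell can drop when its yaw equals the lamp house's yaw plus any multiple of 120 degrees, within about 5 degrees; turn either way. It drops 7 mm by its own weight when free, or follows the hand pressing it.
- collar (a point): on the cell's axis, 22 mm above its underside: middle of the band to grip. The collar is 48 mm wide between the fingers (49 over the knurling); the flange's top lies 16 mm below this point and the collar's top edge 12 mm above it.
- filter_glass: the amber glass disc, 44 mm across, inside the collar, its face 5 mm below the collar's top edge; not to be touched. Origin: the cell's origin.
- spring_seat (a joint): sprung steel seat ring under the cell's flange, in the socket: 0 m when up, 0.003 m when the cell is fully home. It pushes up with 4.5 N at 0 and 9 N at 0.003, so that a keyed cell left alone stands 3 mm short of home.
- eyepiece: bystander: black eyepiece standing on its end, 33 mm across, 52 mm high, loose. Origin: centre of its underside.
- objective_can: bystander: black objective can with a white cap, 40 mm across, 64 mm high, loose. Origin: centre of its underside.
- slide_box: bystander: blue slide box, 97 x 80 mm, 35 mm high, loose. Origin: centre of its underside.

How it is judged:
On the way:
1. the collar has been turned until the cell has dropped over the pins, level on the port (z of filter_cell in the frame of port below 0.005 m and horizontal distance between filter_cell and port below 0.004 m and angle between filter_cell's own z axis and vertical below 0.08 rad), for 0.2 s.
At the end, for the whole second after the job is handed in: The cell is keyed and held fully home by the fingers: its underside within 1 mm of the socket floor, within 3 mm of the port's axis and 0.05 rad of level, the sprung seat pressed down more than 2 mm, the fingers bearing on the cell with more than 2 N, and the cell still (z of filter_cell in the frame of port between -0.002 and 0.001 m and horizontal distance between filter_cell and port below 0.003 m and angle between filter_cell's own z axis and vertical below 0.05 rad and value of joint spring_seat above 0.002 m and contact force between the fingers and filter_cell above 2 N and linear speed of filter_cell below 0.01 m/s); the arm keeps its last pose, push and grip.
It fails at once if the cell is lifted off the port (more than 22 mm above the socket floor) (z of filter_cell in the frame of port above 0.022 m).
It fails at once if the fingers press on the amber glass (contact force between the fingers and filter_glass above 0.5 N).
It fails at once if the eyepiece is moved more than 15 mm (distance of eyepiece from where it was at the start of the episode above 0.015 m).
It fails at once if the objective can is moved more than 15 mm (distance of objective_can from where it was at the start of the episode above 0.015 m).
It fails at once if the slide box is moved more than 15 mm (distance of slide_box from where it was at the start of the episode above 0.015 m).
It also fails if it takes over 58 s, if anything falls off the work surface, if the arm or the gripper's body presses on something with over 40 N, if the wrist force passes 120 N, or if a joint passes its speed limit or range.

## Working session

There is one attempt and no reset: what is moved stays moved. The work goes in short steps, each a Python script; the robot and the scene stay as the last script left them, time stands still between calls to the robot, and variables do not carry over. Pictures are saved under pics/ and viewed, and the job is handed in when it is done.

```bash
mkdir -p pics; python3 - <<'E'
from cell import r, optics
import cv2, numpy as np, pickle
print(r.current_t(), r.current_tool_pos(), r.current_ee_rot(), r.finger_overhang, r.current_opening(), r.current_contact_force())
for n in ["side","top","wrist"]:
    p=r.current_tool_pos(),r.current_ee_rot()
    d=optics.get_image(n); d['pose']=p
    pickle.dump(d,open(f'{n}0.pkl','wb'))
    cv2.imwrite(f'pics/{n}0.png',d['pixels'][:,:,::-1])
    print(n,d['fx'],d['fy'],d['cx'],d['cy'],d.get('camera_from_world'),d.get('mount'))
E
```

```text
0.0 [ 0.18790054 -0.51657426  0.25276263] [ 9.84829984e-01  1.73521053e-01 -7.75217588e-05 -5.82995034e-04] 0.022 1.002302384759781 [ 0.06019802 -0.37753762 -0.08634276]
side 613.9893025630963 613.9893025630963 304.67593685563764 247.4171516642615 [[-0.88212902 -0.47076826  0.01502103  0.52749825]
 [-0.35712417  0.64770799 -0.67300571  0.23532399]
 [ 0.30710049 -0.59904224 -0.73948474  1.10049146]
 [ 0.          0.          0.          1.        ]] None
top 554.1642464581136 554.1642464581136 315.0114030105597 233.5496531497501 [[-0.01488427 -0.99953713  0.02653253  0.04593171]
 [-0.99690987  0.01278776 -0.07750598  0.58583118]
 [ 0.07713081 -0.02760417 -0.99663878  1.06516806]
 [ 0.          0.          0.          1.        ]] None
wrist 407.71503064369324 407.71503064369324 317.7864336594063 229.8092941096038 None [[ 7.51631779e-04 -9.61345125e-01 -2.75345211e-01  6.98051821e-02]
 [ 9.99999718e-01  7.21715666e-04  2.09968166e-04  4.38538538e-04]
 [-3.13092075e-06 -2.75345291e-01  9.61345396e-01 -1.21371696e-01]
 [ 0.00000000e+00  0.00000000e+00  0.00000000e+00  1.00000000e+00]]
```

View pics/side0.png

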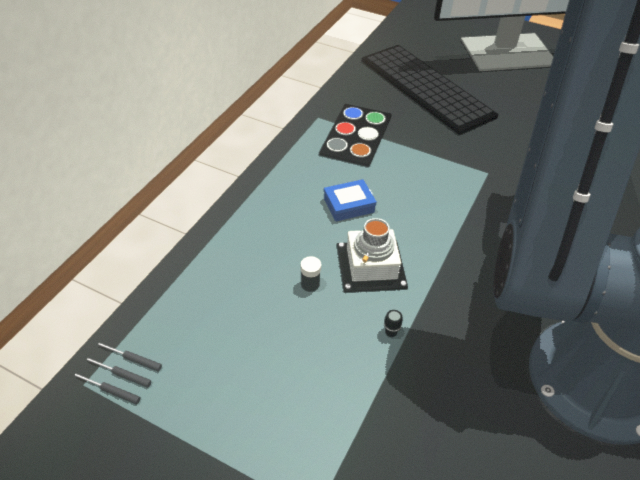

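View pics/top0.png

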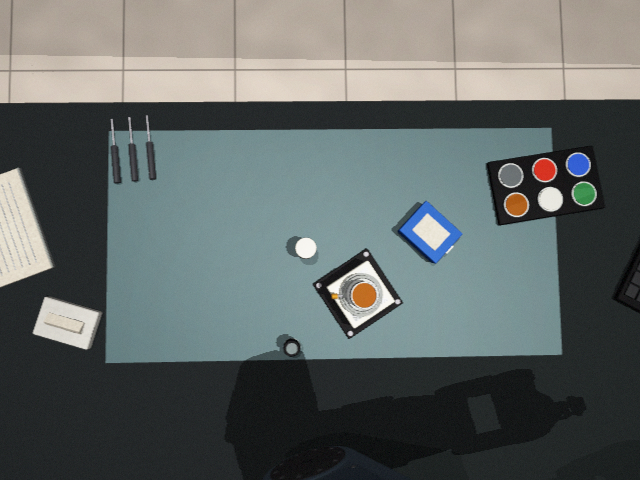

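View pics/wrist0.png

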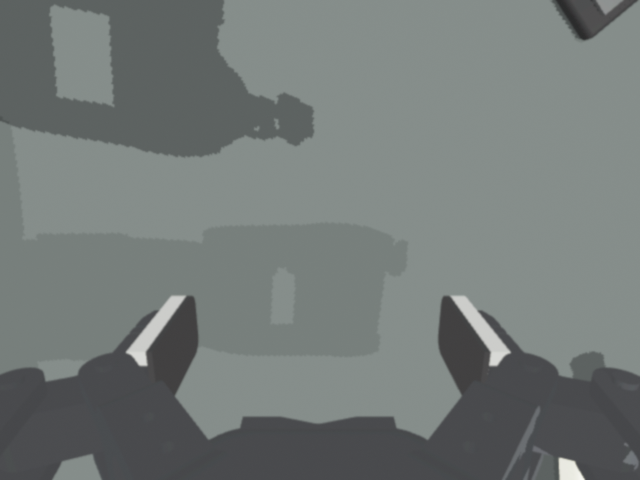

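The side view shows the amber glass at about (376,228). In the top view the glass is at (364,295) and the plate corners are near (367,250), (401,301), (350,337) and (315,286). The brass screw is at (335,296), with the can at (306,247), the eyepiece at (291,347) and the box at (431,232). Next I'll measure these.

```bash
cat > h.py <<'E'
import numpy as np, cv2, pickle
from scipy.spatial.transform import Rotation as R
def cfw(d):
    if d.get('camera_from_world') is not None: return np.array(d['camera_from_world'])
    p,q=d['pose']; T=np.eye(4); T[:3,:3]=R.from_quat(q).as_matrix(); T[:3,3]=p
    return np.linalg.inv(T@np.array(d['mount']))
def ray(d,u,v):
    T=np.linalg.inv(cfw(d)); k=np.array([(u-d['cx'])/d['fx'],(v-d['cy'])/d['fy'],1])
    return T[:3,3],T[:3,:3]@k
def onz(d,u,v,z):
    o,k=ray(d,u,v); return o+k*(z-o[2])/k[2]
def tri(obs):
    A=np.zeros((3,3));b=np.zeros(3);L=[]
    for d,u,v in obs:
        o,k=ray(d,u,v);k=k/np.linalg.norm(k);P=np.eye(3)-np.outer(k,k);A+=P;b+=P@o;L.append((o,P))
    x=np.linalg.solve(A,b); return x,[np.linalg.norm(P@(x-o)) for o,P in L]
def amber(d,lo=(5,120,80),hi=(20,255,255),near=None,rad=80):
    h=cv2.cvtColor(d['pixels'],cv2.COLOR_RGB2HSV); m=cv2.inRange(h,lo,hi)
    if near is not None:
        k=np.zeros_like(m);cv2.circle(k,near,rad,255,-1);m&=k
    c=max(cv2.findContours(m,cv2.RETR_EXTERNAL,cv2.CHAIN_APPROX_NONE)[0],key=cv2.contourArea)
    return cv2.fitEllipse(c),cv2.contourArea(c),m
def snap(n,name):
    from cell import r,optics
    p=r.current_tool_pos(),r.current_ee_rot()
    d=optics.get_image(n); d['pose']=p
    pickle.dump(d,open(name+'.pkl','wb')); cv2.imwrite(f'pics/{name}.png',d['pixels'][:,:,::-1]); return d
def load(n): return pickle.load(open(n+'.pkl','rb'))
E
python3 - <<'E'
from h import *
t=load('top0');s=load('side0')
et,a,_=amber(t,near=(364,295),rad=25);es,b,_=amber(s,near=(376,228),rad=25)
print(et,a,es,b); print('glass',tri([(t,*et[0]),(s,*es[0])]))
# plate corners: dark/white edges
for (u,v) in [(367,250),(401,301),(350,337),(315,286)]: print('corner',onz(t,u,v,.008))
print('can',onz(t,306,247,.064),'eye',onz(t,291,347,.052),'box',onz(t,431,232,.035))
h=cv2.cvtColor(t['pixels'],cv2.COLOR_RGB2HSV)
c=t['pixels'][235:350,300:415]; cv2.imwrite('pics/tc.png',cv2.resize(c[:,:,::-1],None,fx=5,fy=5,interpolation=cv2.INTER_CUBIC))
E
```

```text
((363.8694152832031, 294.8844909667969), (22.540569305419922, 23.390899658203125), 3.6313235759735107) 412.0 ((376.2768859863281, 227.5072784423828), (12.83292007446289, 19.784215927124023), 97.96344757080078) 197.5
glass (array([ 0.46792863, -0.04533274,  0.11492027]), [np.float64(0.0005536967648325119), np.float64(0.0005536967648325477)])
corner [ 0.55338036 -0.06547695  0.008     ]
corner [ 0.45158057 -0.13064506  0.008     ]
corner [ 0.38301806 -0.02823324  0.008     ]
corner [0.48371399 0.03898478 0.008     ]
can [0.55800328 0.05630872 0.064     ] eye [0.37123296 0.08687001 0.052     ] box [ 0.58554407 -0.18812448  0.035     ]
```

View pics/tc.png

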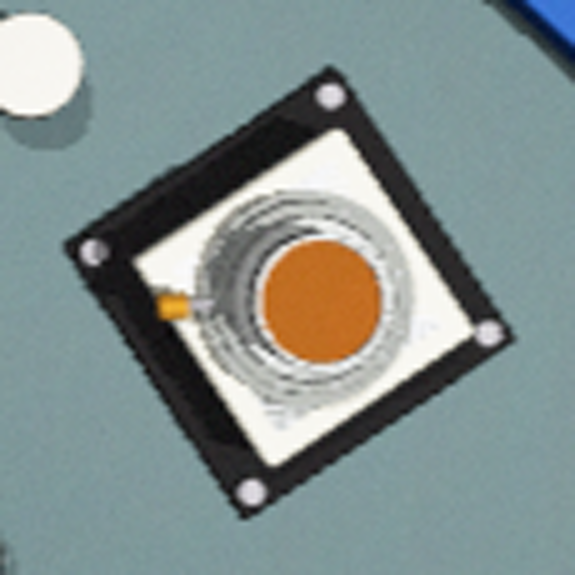

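Triangulation puts the glass face at z = 115 mm, against 113 expected, and its centre agrees with the plate centre. Next are two closer wrist views.

```bash
python3 - <<'E'
from h import *
from cell import r
def ori(a): return R.from_quat([np.cos(np.radians(a)/2),np.sin(np.radians(a)/2),0,0]).as_quat()
for a in (84,150,24,204,-30):
    q=r.inverse_kinematics([.468,-.046,.25],ori(a)); print(a,None if q is None else np.round(q,2))
r.move_to([.468,-.046,.25],ori(84)); d1=snap('wrist','w1'); print(r.current_t())
r.move_linear([.468,-.086,.22]); d2=snap('wrist','w2'); print(r.current_t(), r.current_tool_pos(), r.current_contact_force())
E
```

```text
84 [-0.2   0.21  1.85 -0.    1.08 -0.09]
150 [-0.2   0.21  1.85 -0.    1.08 -1.24]
24 [-0.2   0.21  1.85 -0.    1.08  0.95]
204 [-0.2   0.21  1.85 -0.    1.08 -2.19]
-30 [-0.2   0.21  1.85 -0.    1.08  1.9 ]
2.175
2.7083 [ 0.46816558 -0.0858794   0.22040724] [ 0.29107605  0.20569967 -0.66509266]
```

View pics/w1.png

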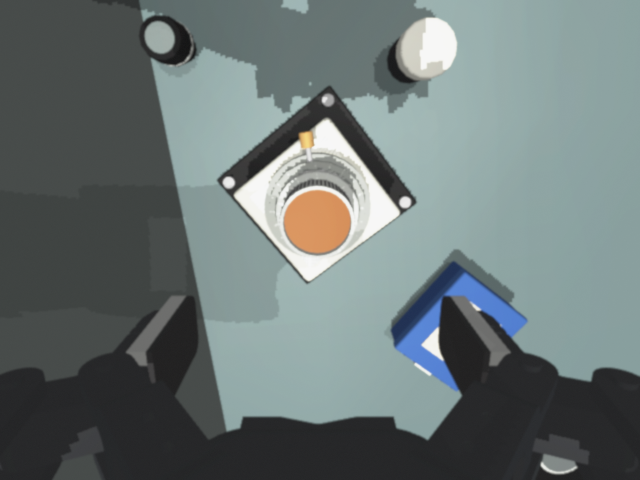

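View pics/w2.png

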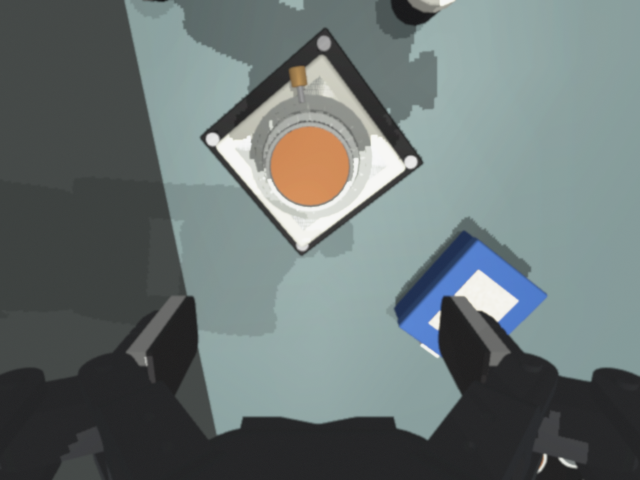

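w1 shows the glass at about (317,222) and w2 at about (311,165), with the open fingertips near (185,297) and (452,297). I'll triangulate the glass, and use depth to find how far ahead the tips stand.

```bash
python3 - <<'E'
from h import *
a=load('w1');b=load('w2');t=load('top0');s=load('side0')
e1,A1,_=amber(a,lo=(5,80,80),near=(317,222),rad=60);e2,A2,_=amber(b,lo=(5,80,80),near=(311,165),rad=60)
print(e1,e2)
print(tri([(a,*e1[0]),(b,*e2[0])]))
print(tri([(a,*e1[0]),(b,*e2[0]),(t,363.87,294.88),(s,376.28,227.51)]))
for d,e in((a,e1),(b,e2)): print(onz(d,*e[0],.113), 'diam', e[1][1]/d['fx']*(d['depth'][int(e[0][1]),int(e[0][0])]), d['depth'][int(e[0][1]),int(e[0][0])])
o=[]
for (u,v) in [(180,298),(188,300),(458,298),(450,300),(190,330),(445,330)]:
    z=a['depth'][v,u]; p=np.array([(u-a['cx'])/a['fx']*z,(v-a['cy'])/a['fy']*z,z,1]); print(u,v,z,(np.array(a['mount'])@p)[:3].round(4))
# depth-based world heights
z=a['depth'];v,u=np.mgrid[:480,:640];T=np.linalg.inv(cfw(a))
P=np.stack([(u-a['cx'])/a['fx']*z,(v-a['cy'])/a['fy']*z,z],-1)@T[:3,:3].T+T[:3,3]
print('glass depth pt',P[int(e1[0][1]),int(e1[0][0])])
m=(P[...,2]>.105)&(P[...,2]<.125)&(np.hypot(P[...,0]-.468,P[...,1]+.046)<.04)
q=P[m];print(np.percentile(q[:,2],[5,50,95]),(q.min(0)+q.max(0))/2,q.max(0)-q.min(0))
E
```

```text
((316.8651428222656, 221.24356079101562), (62.06732177734375, 65.5260009765625), 90.35664367675781) ((309.4044494628906, 165.50741577148438), (77.45150756835938, 77.90127563476562), 143.43002319335938)
(array([ 0.46797147, -0.04405483,  0.11789576]), [np.float64(3.1466348436377455e-05), np.float64(3.146634843635788e-05)])
(array([ 0.4678767 , -0.04480576,  0.11538485]), [np.float64(8.968315970498334e-05), np.float64(0.00044936004753257433), np.float64(0.0006450596728850001), np.float64(0.0006750640664430521)])
[ 0.46779258 -0.04533905  0.113     ] diam 0.042840432 0.26656118
[ 0.46783743 -0.04464088  0.113     ] diam 0.04324242 0.2263196
180 298 0.13457222 [ 0.0107 -0.0453  0.0018]
188 300 0.13439819 [ 0.0101 -0.0426  0.0015]
458 298 0.1354447 [0.0104 0.0468 0.0026]
450 300 0.1332383 [0.0107 0.0434 0.0004]
190 330 0.13633063 [-0.0004 -0.0425  0.0005]
445 330 0.13565856 [ 0.0001  0.0426 -0.0001]
glass depth pt [ 0.46726333 -0.04497794  0.11352654]
[0.11229735 0.11379401 0.11896391] [ 0.46774044 -0.04461046  0.11300947] [0.04882259 0.04892555 0.01598609]
```

Centre is (0.4678, −0.0450), with the glass at about 113–115 mm and the collar 49 mm across, so everything is consistent. I'll pre-close the jaws above the cell to see where the tips lie.

```bash
python3 - <<'E'
from h import *
from cell import r
C=[.4678,-.0450]
r.set_gripper(.58,20); print(r.current_opening(), r.current_t())
d=snap('wrist','w3')
r.set_gripper(.75); print(r.current_opening(), r.finger_overhang)
r.move_linear([*C,.16]); d=snap('wrist','w4'); print(r.current_tool_pos(),r.current_t(),r.current_contact_force())
E
```

```text
0.5806261323202032 3.1583
0.7478689179703264 0.022
[ 0.46832186 -0.04542607  0.16076423] 4.1833 [ 0.52915245 -0.33947333  1.45047968]
```

View pics/w3.png

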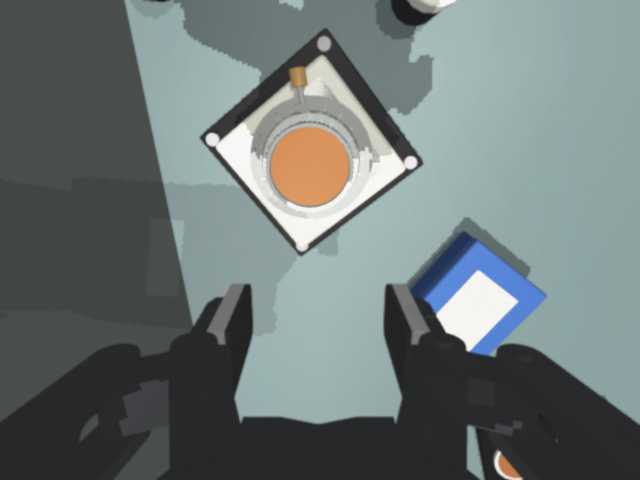

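View pics/w4.png

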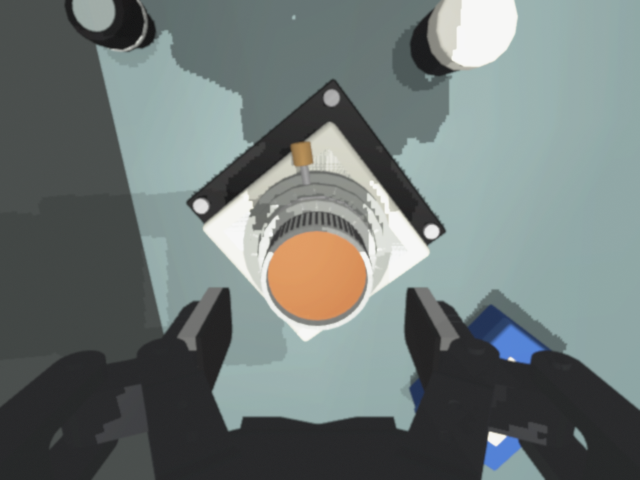

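w3 shows the tips near (245,286) and (392,286). w4 shows the glass at about (317,278), between the jaws. I'll check the tip depth and the centring.

```bash
python3 - <<'E'
from h import *
a=load('w3');M=np.array(a['mount'])
def tool(d,u,v):
    z=d['depth'][v,u]; return (M@[(u-d['cx'])/d['fx']*z,(v-d['cy'])/d['fy']*z,z,1])[:3].round(4)
for p in [(243,287),(236,287),(249,287),(388,287),(398,287),(245,330)]: print(p,tool(a,*p))
# max tool-z among points that belong to fingers
for n in('w3','w4','w2'):
    d=load(n);z=d['depth'];v,u=np.mgrid[:480,:640]
    P=np.stack([(u-d['cx'])/d['fx']*z,(v-d['cy'])/d['fy']*z,z],-1)@M[:3,:3].T+M[:3,3]
    m=(z>0)&(P[...,2]<.035)&(abs(P[...,0])<.014)&(abs(P[...,1])<.06)&(abs(P[...,1])>.0)
    print(n,np.percentile(P[m][:,2],[50,95,99.5]),np.abs(P[m][:,1]).min(), [P[m&(P[...,1]*sg>0)][:,1].__abs__().min().round(4) for sg in(1,-1)])
d=load('w4');e,_,_=amber(d,lo=(5,80,80),near=(317,278),rad=70)
print(e,onz(d,*e[0],.113),tool(d,int(e[0][0]),int(e[0][1])),d['pose'][0])
E
```

```text
(243, 287) [ 0.0112 -0.0258  0.0096]
(236, 287) [ 0.0108 -0.0285  0.0105]
(249, 287) [ 0.0094 -0.0244  0.0135]
(388, 287) [0.011  0.0247 0.0101]
(398, 287) [0.0109 0.0283 0.0104]
(245, 330) [-0.0015 -0.0245  0.0026]
w3 [-0.04316713 -0.00252398  0.01371176] 6.817738962764113e-05 [np.float64(0.0001), np.float64(0.0001)]
w4 [-0.04192332 -0.00190216  0.01141203] 6.690188470881818e-05 [np.float64(0.0001), np.float64(0.0001)]
w2 [-0.04474361 -0.00296354  0.00612736] 6.798727399442913e-05 [np.float64(0.0001), np.float64(0.0001)]
((316.4615173339844, 275.2209167480469), (88.2706069946289, 97.51275634765625), 90.99177551269531) [ 0.46783077 -0.04512728  0.113     ] [ 0.0008 -0.0006  0.046 ] [ 0.46816997 -0.04520855  0.1604706 ]
```

At this opening the tips stand 13–16 mm ahead of the TCP. With TCP z at about 0.109 they clear the flange top (0.090) by at least 3 mm. Now I'll descend and grip.

```bash
python3 - <<'E'
from h import *
from cell import r
C=[.4678,-.0450]
def st(s): print(s,round(r.current_t(),2),np.round(r.current_tool_pos(),4),np.round(r.current_contact_force(),1),np.round(r.current_torque(),2),round(r.current_opening(),3))
r.move_linear([*C,.125],vel=.08); r.sleep(.2); st('a')
r.move_linear([*C,.109],vel=.05); r.sleep(.2); st('b')
r.set_gripper(0.0,25); r.sleep(.2); st('grip')
snap('wrist','w5'); snap('side','s5')
E
```

```text
a 4.97 [ 0.4681 -0.0451  0.1255] [-0.  -0.6  0.1] [-0.01 -0.02 -0.02] 0.753
b 5.63 [ 0.4679 -0.045   0.1092] [ 0.6 -0.5  0.2] [ 0.   -0.05  0.  ] 0.751
grip 6.11 [ 0.4682 -0.045   0.1093] [ 1.1 -0.2  3.3] [ 0.01 -0.34 -0.01] 0.556
```

View pics/w5.png

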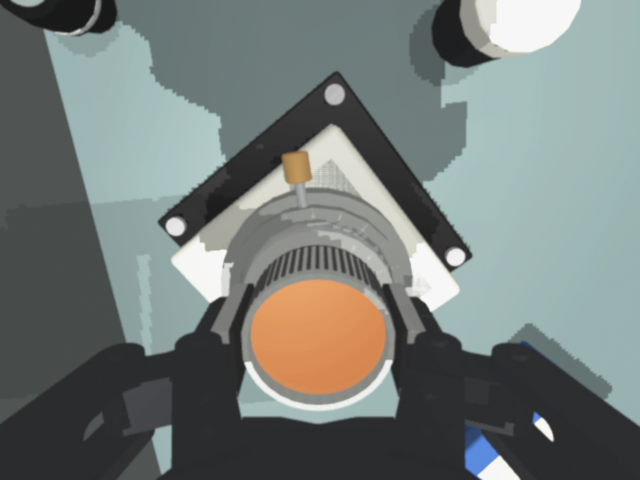

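The jaws hold the collar on the knurled sides, with the glass untouched at about (318,337). Next a gentle press test, to learn the stiffness.

```bash
cat >> h.py <<'E'
def ori(a): return R.from_quat([np.cos(np.radians(a)/2),np.sin(np.radians(a)/2),0,0]).as_quat()
def st(s):
    from cell import r
    print(s,round(r.current_t(),2),np.round(r.current_tool_pos(),4),np.round(r.current_contact_force(),1),np.round(r.current_torque(),2),round(r.current_opening(),3),round(r.current_q()[5],2),flush=True)
E
python3 - <<'E'
from h import *
from cell import r
for z in (.1085,.108,.1075,.107):
    r.move_linear([.4678,-.0450,z],vel=.02); r.sleep(.1); st(z)
    if r.current_contact_force()[2]>12: break
E
```

```text
0.1085 6.56 [ 0.4682 -0.0451  0.1091] [1.2 1.1 9.7] [ 0.05 -0.09  0.07] 0.554 -0.09
0.108 6.91 [ 0.4683 -0.0451  0.1089] [-0.6  0.3 15. ] [0.17 0.19 0.08] 0.555 -0.09
```

The arm is soft, about 10 N/mm. I'll turn in 4° steps with about 10 N of press and stop when the support gives way.

```bash
python3 - <<'E'
from h import *
from cell import r
z=.1082; a=84
while a>-30 and r.current_t()<30:
    a-=4
    r.move_linear([.4678,-.0450,z],rot=ori(a)); r.sleep(.05)
    st(a)
    f=r.current_contact_force()
    if f[2]<4 or r.current_tool_pos()[2]<.1084 or np.hypot(f[0],f[1])>25: break
E
```

```text
80 7.21 [ 0.4683 -0.0451  0.1089] [-0.1  0.2 11.7] [-0.02 -0.04 -0.2 ] 0.555 -0.02
76 7.51 [ 0.4682 -0.045   0.1089] [-1.1  0.6 13.3] [ 0.21  0.17 -0.23] 0.556 0.05
72 7.81 [ 0.4682 -0.0451  0.1089] [-1.6  0.6 13. ] [ 0.07  0.1  -0.11] 0.553 0.12
68 8.11 [ 0.4683 -0.0451  0.1089] [-0.1  0.4 13.6] [ 0.06  0.1  -0.22] 0.551 0.19
64 8.41 [ 0.4683 -0.0451  0.1089] [ 0.4 -0.  12.1] [-0.02  0.05 -0.23] 0.556 0.26
60 8.71 [ 0.4682 -0.0451  0.1089] [-1.  -0.5 13.4] [ 0.14  0.23 -0.18] 0.555 0.33
56 9.01 [ 0.4682 -0.0451  0.1089] [-0.8  0.3 13. ] [ 0.07  0.14 -0.19] 0.557 0.4
52 9.31 [ 0.4682 -0.0452  0.1089] [-0.5 -0.3 12.4] [-0.04  0.14 -0.18] 0.554 0.47
48 9.61 [ 0.4682 -0.0451  0.1089] [-1.   1.4 12.7] [ 0.1   0.09 -0.2 ] 0.551 0.54
44 9.91 [ 0.4681 -0.045   0.1089] [-1.5  0.9 13.6] [ 0.08  0.19 -0.14] 0.559 0.61
40 10.21 [ 0.4682 -0.0451  0.1089] [-0.8  0.4 13.6] [ 0.05  0.11 -0.19] 0.557 0.68
36 10.51 [ 0.4683 -0.0451  0.1089] [-0.3 -0.3 11.9] [-0.    0.07 -0.17] 0.553 0.75
32 10.81 [ 0.4682 -0.045   0.1089] [-0.3  0.7 12.9] [ 0.18  0.11 -0.23] 0.551 0.82
28 11.11 [ 0.4682 -0.0451  0.1089] [-0.5  0.3 13.4] [ 0.06  0.18 -0.17] 0.553 0.89
24 11.41 [ 0.4682 -0.0451  0.1089] [-0.4  0.7 13. ] [ 0.05  0.14 -0.21] 0.555 0.96
20 11.71 [ 0.4683 -0.0451  0.1089] [-0.3 -0.4 11.5] [ 0.05 -0.06 -0.2 ] 0.553 1.03
16 12.01 [ 0.4682 -0.045   0.1089] [-1.1  1.4 13.8] [ 0.29  0.15 -0.19] 0.55 1.1
12 12.31 [ 0.4682 -0.0451  0.1089] [-1.1  0.9 14.2] [ 0.13  0.1  -0.21] 0.553 1.17
8 12.61 [ 0.4682 -0.0451  0.1089] [-0.3 -0.1 13.1] [ 0.    0.14 -0.16] 0.555 1.24
4 12.91 [ 0.4684 -0.0451  0.1088] [ 1.2  1.3 10.7] [ 0.01 -0.19 -0.19] 0.557 1.31
0 13.21 [ 0.4675 -0.0448  0.1081] [-0.2  3.2  3.7] [ 0.43 -0.03 -0.22] 0.552 1.37
```

The support gave way after about 84° of turn. I'll follow it down, turning slightly further if it catches.

```bash
python3 - <<'E'
from h import *
from cell import r
z=.1082; a=0
for i in range(14):
    z0=r.current_tool_pos()[2]
    if r.current_contact_force()[2]<12: z-=.001
    else:
        a-=1.5
        if a<-14: break
    r.move_linear([.4678,-.0450,z],rot=ori(a),vel=.03); r.sleep(.05); st((round(z,4),a))
    if r.current_tool_pos()[2]<.1035: break
E
```

```text
(0.1072, 0) 13.51 [ 0.4677 -0.0449  0.1074] [-0.4  3.1  9.7] [ 0.34  0.33 -0.38] 0.56 1.37
(0.1062, 0) 13.81 [ 0.4679 -0.0448  0.1069] [-3.5  3.  17.5] [ 0.55  0.54 -0.52] 0.557 1.37
(0.1062, -1.5) 14.11 [ 0.4676 -0.0448  0.1062] [-0.6  2.3  5.4] [ 0.49  0.01 -0.45] 0.552 1.4
(0.1052, -1.5) 14.41 [ 0.4675 -0.0448  0.1051] [-0.4  2.4  5.3] [ 0.53  0.04 -0.5 ] 0.553 1.4
(0.1042, -1.5) 14.71 [ 0.4675 -0.0448  0.1042] [-0.5  2.3  6.2] [ 0.54  0.14 -0.49] 0.554 1.4
(0.1032, -1.5) 15.01 [ 0.4675 -0.0448  0.1031] [0.4 3.2 5.5] [ 0.51  0.09 -0.46] 0.553 1.4
```

It is in the keyways, about 5.8 mm down, but with side torque. I'll turn a little further to centre it, then go down.

```bash
python3 - <<'E'
from h import *
from cell import r
for a in (-3,-4.5,-6):
    r.move_linear([.4678,-.0450,.1032],rot=ori(a)); r.sleep(.05); st(a)
    if abs(r.current_torque()[2])<.12: break
E
```

```text
-3 15.31 [ 0.4675 -0.0448  0.1029] [ 0.5  3.7 -1.3] [ 0.46 -0.01 -0.16] 0.553 1.43
-4.5 15.61 [ 0.4675 -0.045   0.103 ] [-0.   1.5 -2.3] [ 0.23  0.09 -0.05] 0.559 1.45
```

The torque has cleared. I'll tighten the grip and press home against the spring, aiming for about 20–25 N at the stop.

```bash
python3 - <<'E'
from h import *
from cell import r
a=-4.5
r.set_gripper(0.0,60); st('sq')
z=.1032
for i in range(12):
    z-=.0006 if z<.101 else .001
    r.move_linear([.4678,-.0450,z],rot=ori(a),vel=.03); r.sleep(.1); st(round(z,4))
    if r.current_contact_force()[2]>20: break
snap('wrist','w6');snap('side','s6');snap('top','t6')
E
```

```text
sq 15.82 [ 0.4676 -0.045   0.1031] [-0.2  0.7 -2.8] [0.17 0.06 0.01] 0.543 1.45
0.1022 16.18 [ 0.4677 -0.045   0.1023] [-3.1  1.   3.8] [ 0.13  0.31 -0.07] 0.547 1.45
0.1012 16.52 [ 0.4678 -0.045   0.1012] [-3.5  0.3  4.5] [0.11 0.52 0.02] 0.544 1.45
0.1002 16.88 [ 0.4678 -0.045   0.1003] [-3.4  0.8  4.5] [ 0.15  0.56 -0.05] 0.547 1.45
0.0996 17.23 [ 0.4678 -0.045   0.0998] [-3.8  0.8  8. ] [ 0.11  0.69 -0.  ] 0.55 1.45
0.099 17.57 [ 0.4678 -0.045   0.0997] [-7.6  1.5 17.2] [0.27 1.17 0.  ] 0.545 1.45
0.0984 17.93 [ 0.4678 -0.045   0.0997] [-11.7   1.6  26. ] [ 0.32  1.77 -0.03] 0.549 1.45
```

View pics/w6.png

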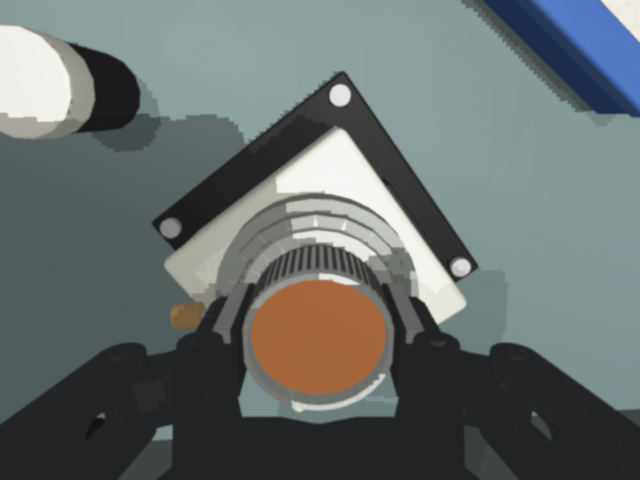

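The stop is firm at TCP 0.0997, and the spring engaged about 3 mm above it, as it should. w6 shows the jaws on the collar and the glass at about (318,337), untouched. I'll check height and level from depth, and ease the 11 N side load.

```bash
python3 - <<'E'
from h import *
from cell import r
def an(n):
    d=load(n);z=d['depth'];v,u=np.mgrid[:480,:640];T=np.linalg.inv(cfw(d))
    P=np.stack([(u-d['cx'])/d['fx']*z,(v-d['cy'])/d['fy']*z,z],-1)@T[:3,:3].T+T[:3,3]
    near={'w':(318,337),'s':(376,230),'t':(364,295)}[n[0]]
    e,_,m=amber(d,lo=(5,80,60),near=near,rad=85 if n[0]=='w' else 25)
    m=cv2.erode(m,np.ones((5,5)))>0; m&=z>0
    q=P[m]; A=np.c_[q[:,:2]-q[:,:2].mean(0),np.ones(len(q))]; c=np.linalg.lstsq(A,q[:,2],rcond=None)[0]
    print(n,len(q),'glass med',np.median(q,0).round(4),'slope',c[:2].round(3))
    rr=np.hypot(P[...,0]-.4678,P[...,1]+.045)
    for nm,lo,hi in(('flange',.0255,.0285),('rim',.0315,.0345),('portflange',.0365,.0395),('cover',.042,.046)):
        k=(z>0)&(rr>lo)&(rr<hi)&(P[...,2]<.098)&(P[...,2]>.055); 
        if n[0]=='w': k&=v<300
        print('  ',nm,k.sum(),np.percentile(P[k][:,2],[10,50,90]).round(4) if k.sum() else '')
    return e
for n in('w5','w6'):an(n)
t=load('t6');s=load('s6')
for z in(-.0008,-.0014):
    r.move_linear([.4678+z,-.0450,.0986],rot=ori(-4.5),vel=.03); r.sleep(.2); st(z)
E
```

```text
w5 11146 glass med [ 0.4684 -0.0449  0.1135] slope [0.001 0.001]
   flange 1795 [0.0777 0.0904 0.0914]
   rim 1854 [0.08   0.0808 0.0816]
   portflange 2267 [0.074  0.0748 0.0757]
   cover 3116 [0.0619 0.0627 0.0637]
w6 11102 glass med [ 0.4684 -0.0455  0.1038] slope [0.001 0.   ]
   flange 1721 [0.0801 0.0809 0.0918]
   rim 2028 [0.08   0.0808 0.0817]
   portflange 2381 [0.074  0.0747 0.0755]
   cover 3467 [0.0619 0.0627 0.0635]
-0.0008 18.52 [ 0.4677 -0.045   0.0997] [-6.   2.4 18.8] [ 0.43  0.96 -0.03] 0.547 1.45
-0.0014 18.98 [ 0.4677 -0.0451  0.0997] [-2.1  2.6 15.3] [0.56 0.4  0.01] 0.546 1.45
```

View pics/s6.png

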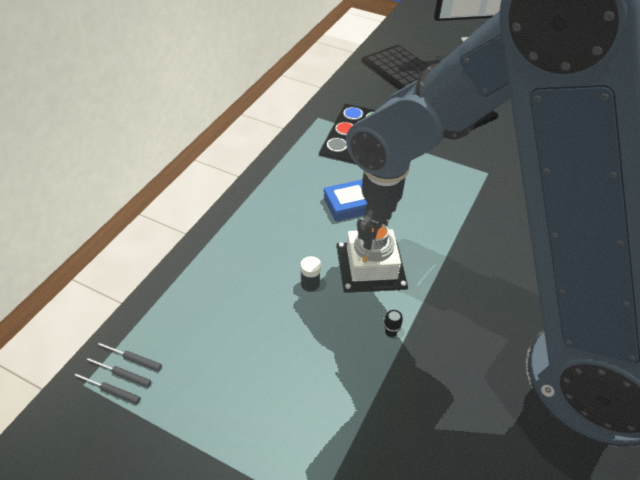

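The flange top (0.0809) is level with the rim (0.0808), and the glass dropped 9.7 mm with no tilt. In the side view the can (311,273), eyepiece (393,322) and box (349,200) are where they were. I'll press slightly more, check that it holds steady, and hand in.

```bash
python3 - <<'E'
from h import *
from cell import r
r.move_linear([.4664,-.0452,.0981],rot=ori(-4.5),vel=.03)
for i in range(3): r.sleep(.4); st(i)
r.hand_in(); st('end')
E
```

```text
0 19.62 [ 0.4677 -0.0451  0.0997] [-4.7  4.7 23. ] [0.89 0.88 0.02] 0.547 1.45
1 20.02 [ 0.4677 -0.0451  0.0996] [-5.   4.9 24.6] [0.87 0.87 0.  ] 0.542 1.45
2 20.43 [ 0.4677 -0.0451  0.0997] [-4.8  4.1 23.6] [0.85 0.92 0.03] 0.545 1.45
the job is handed in; nothing more can be done
the job is handed in; nothing more can be done
```

The filter cell is keyed and held fully home, and I handed the job in at about 20 s of the 58 s allowed. I gripped the knurled collar and turned it about 88° under a light press. The keyways began dropping over the pins at about 84°. I then raised the grip to 60 N and pushed the cell down to a firm stop, where the arm is still holding it.

**Last checks:**
- **Flush:** by depth, the flange top is at 80.9 mm and the socket rim at 80.8 mm.
- **Level:** the glass dropped 9.7 mm with a tilt of about 0.001 rad. This and the flush reading were taken just before a final small move; the tool height stayed at 0.0997 m after it.
- **Spring:** it began to bear about 3 mm above the stop, as it should. I inferred the seat's travel from the forces, since there is no direct reading of it.
- **Hold:** the push was steady at about 23–25 N, with about 6–7 N of side load left.
- **Fingers and bystanders:** the fingers stayed on the collar, off the glass. By eye in the side view taken once the cell was home, the eyepiece, objective can and slide box were where they started.

**Disagreements:** tool travel to the stop was 9.2 mm, against 9.7 mm from the camera and 10 mm nominal. I put this down to a little finger slip on the collar. The first two wrist views put the glass at 118 mm, against 113.5–115 mm from the other measurements; I went with the lower values.

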